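# Put the wad punches back in their rack in order of size

### The arm

A 7-joint arm with a two-finger parallel gripper is mounted at the origin on a cart in front of the work surface, level with it; the furniture and walls round the work are solid. World frame = base frame: x ahead of the robot, y to its left, z up, the work surface at z = 0. Lengths are in m, angles in rad, forces in N, time in s.
With the tool pointing down it reaches from about 0.425 to 1.025 m from the base axis. Payload 3.6 kg.
Tool frame: the origin (TCP) lies at the centre of the arm's flange, where the gripper is bolted on; the fingertips stand 173 mm ahead of it and the grasp point (between the pads) lies 155 mm ahead of it (robot.tip_reach is the z of the fingertips in the tool frame, in m); z points along the fingers, y is the line along which they close (so a half turn about z gives the same grasp; the last joint's range is limited). The gripper opens to 85 mm and grips with 20 to 120 N. Pads are 22 mm wide; open, the fingers measure 114 mm over their backs; the gripper's body (76 mm by 85 mm) begins 54 mm behind the grasp point. The pads swing forward as they close: fully open they stand 13 mm farther back than shut.
Start: joints at [1.143, 0.591, 0.048, 1.609, -0.033, 0.943, -0.034], TCP at [0.238, -0.685, 0.405] pointing down, gripper open.
Joint ranges: [-2.69, 2.69], [-0.47, 2.24], [-1.27, 1.36], [0.19, 2.51], [-1.53, 4.68], [0.08, 2.07], [-3.09, 3.09]. Speed limits (rad/s): [2.57, 2.57, 3.14, 3.14, 3.14, 3.14, 3.14].

### API

Orientations are given as [roll, pitch, yaw] about the fixed x, y, z axes, in that order (R = Rz(yaw) Ry(pitch) Rx(roll)).
In Python, from plant import robot, viewer, workorder, masks_of, pinpoint gives the robot as it stands. The module is installed in compiled form; this text tells all that it offers.
- The arm moves only by the shell command python3 -m pendant 'ROWS' [FORCE]. ROWS is a JSON list of rows, 1 to 20 of them, each of 5 numbers: the finger opening in m, then dx, dy, dz in m, then a turn about the tool's z in rad; each row is the pose to reach, as a shift and turn from the pose commanded when the command began, along the tool's axes at that moment; what a row does not reach only later rows make up. A row lasts 1/8 s, in which the tool goes at most 0.0625 m and 0.188 rad, less where a joint would pass 70% of its speed; a pose out of reach is approached as far as the arm can. The fingers move at their own pace and stop on an object; FORCE is the grip in N (left out, the last holds). Time passes only in rows, so rows that do not move let the fingers close. It prints the time, the measured TCP pose, the force, the opening and the grip force at its end.
- robot.sense(): the state, without advancing time (a new reading comes with each control period).
- viewer.read_camera(name): name is "scene" or "top" or "wrist"; returns a dict with "pixels" (400x640x3 uint8, red, green, blue), "fov_y" (degrees; the focal length in pixels is half the picture's height over the tangent of half this angle, whatever the lens; pixels are square), "cx", "cy" (the principal point, pixels), "R" (3x3) and "t" (3): a world point X has camera coordinates R X + t; the wrist camera has in their place "mount" (4x4, takes a point from camera to tool coordinates, whose origin is the TCP and whose axes are the flange's). Camera axes: x right, y down, z forward; pixel columns grow to the right and rows downward; lengths in m; the calibration is good to about 2 mm. A picture is of the moment at which its call begins: read the wrist's pose just before it. There is no depth.
- workorder.close_job(): hands the job in; it is judged then, once.
Trained networks look in a picture, given as the dict that the camera call returned (one of the last four; its "shot" number tells which), for a name from the list of things; names that differ only in an ending like _2 or _b are one class to them, and where a whole thing is asked for, a point or a joint stands for the part that bears it (a point fixed in the world has none). Each returns a list of dicts, best first, with "conf" (0 to 1); they miss things now and then, are a little off and sometimes report something else, mostly with a low value. They report only what shows in the picture. A call takes as long as a camera call. They do not tell look-alikes from the thing itself.
- masks_of(label, picture): "mask" (400x640 bool, what is visible of it).
- pinpoint(label, picture): "at" ([x, y, z] in m, in world coordinates, good to about 4 mm: a listed point, or the origin of a listed thing).
The state is a dict: "time": time; "joints": joint angles; "qvel": joint speeds; "joint_efforts": joint torques, N m; "position": TCP position; "eef_rot": TCP orientation; "force": force on the tool from outside, world axes, zero at the start; "wrist_torque": the same for the moment, N m; "gripper_width": finger opening in m; "grasp_force": force on a finger pad.
Only numpy, scipy, OpenCV 4.12 (cv2) and the standard library are available. Lean on these libraries where they do the work, as an engineer would, in place of code of your own. Each camera call takes 0.05 s, during which the arm holds its last target. There are 200 camera calls.

### The job

Put the four steel wad punches back in their rack so that they stand in order of size, each upright on its cutting edge, right down in the holder bored for it: smallest punch in the smallest holder, largest in the largest. Someone has left one of the smaller punches in the largest holder, so that one must come out first. Set the punches down, do not drop or topple them, and leave the dye bottle and the tin of eyelets where they stand.

Things in the scene. Friction and masses are not known exactly. Their poses are not given: they have to be found in the camera images.
- punch_24: The smallest of four loose steel wad punches, standing upright on its round cutting edge. Bright cutter 24 mm in diameter up to z = 22 mm, tapering to a dark round shank 14 mm in diameter from z = 44 mm to the top at 88 mm; grasp the shank. Round about z, so its yaw means nothing. Origin: centre of the cutting edge (underside); z up.
- punch_36: The second smallest of four loose steel wad punches, standing upright on its round cutting edge. Bright cutter 36 mm in diameter up to z = 22 mm, tapering to a dark round shank 16 mm in diameter from z = 44 mm to the top at 96 mm; grasp the shank. Round about z, so its yaw means nothing. Origin: centre of the cutting edge (underside); z up.
- punch_48: The second largest of four loose steel wad punches, standing upright on its round cutting edge. Bright cutter 48 mm in diameter up to z = 22 mm, tapering to a dark round shank 18 mm in diameter from z = 44 mm to the top at 104 mm; grasp the shank. Round about z, so its yaw means nothing. Origin: centre of the cutting edge (underside); z up.
- punch_60: The largest of four loose steel wad punches, standing upright on its round cutting edge. Bright cutter 60 mm in diameter up to z = 22 mm, tapering to a dark round shank 20 mm in diameter from z = 44 mm to the top at 112 mm; grasp the shank. Round about z, so its yaw means nothing. Origin: centre of the cutting edge (underside); z up.
- holder_24: The smallest of the rack's four fixed beech holders, in a row by size along y against a dark batten (at +x, 34 mm high), bores 58 to 90 mm apart; the rack lies turned any way. Block 50 x 50 x 28 mm with an upright 33 mm bore for the 24 mm punch, mouth bevelled 3.5 mm, right through to the bench top. Origin: centre of the bore at bench level; z up. This one ends the row at +y.
- holder_36: The second smallest of the rack's four fixed beech holders, in a row by size along y against a dark batten (at +x, 34 mm high), bores 58 to 90 mm apart; the rack lies turned any way. Block 62 x 62 x 28 mm with an upright 45 mm bore for the 36 mm punch, mouth bevelled 3.5 mm, right through to the bench top. Origin: centre of the bore at bench level; z up.
- holder_48: The second largest of the rack's four fixed beech holders, in a row by size along y against a dark batten (at +x, 34 mm high), bores 58 to 90 mm apart; the rack lies turned any way. Block 74 x 74 x 28 mm with an upright 57 mm bore for the 48 mm punch, mouth bevelled 3.5 mm, right through to the bench top. Origin: centre of the bore at bench level; z up.
- holder_60: The largest of the rack's four fixed beech holders, in a row by size along y against a dark batten (at +x, 34 mm high), bores 58 to 90 mm apart; the rack lies turned any way. Block 86 x 86 x 28 mm with an upright 69 mm bore for the 60 mm punch, mouth bevelled 3.5 mm, right through to the bench top. Origin: centre of the bore at bench level; z up. This one ends the row at -y.
- edge_dye_bottle: Amber glass dye bottle with a pale label and black cap, 44 mm in diameter, 97 mm high, standing loose among the punches; a bystander. Origin at the centre of its base, z up.
- eyelet_tin: Low open tin of brass eyelets, 50 mm in diameter, 17 mm high, standing loose among the punches; a bystander. Origin at the centre of its base, z up.
Mind the look-alikes: they are no part of the job. What is shaped like the punch_24 but blue, orange or pink is not meant.

How it is judged:
At the end, for the whole second after the job is handed in: Every punch stands upright (within 0.1 rad) on the bench top inside its own holder (its centre within 8 mm of the bore's centre, its edge less than 6 mm above the bench top), released and at rest (horizontal distance between punch_24 and holder_24 below 0.008 m and height (world z) of each of punch_24, punch_36, punch_48, punch_60 below 0.006 m and angle between each of punch_24, punch_36, punch_48, punch_60's own z axis and vertical below 0.1 rad and linear speed of each of punch_24, punch_36, punch_48, punch_60 below 0.02 m/s and contact force between each of punch_24, punch_36, punch_48, punch_60 and the fingers below 0.05 N and horizontal distance between punch_36 and holder_36 below 0.008 m and horizontal distance between punch_48 and holder_48 below 0.008 m and horizontal distance between punch_60 and holder_60 below 0.008 m); the robot touches nothing.
It fails at once if the dye bottle is pushed more than 25 mm from its place or tipped over (distance of edge_dye_bottle from where it was at the start of the episode above 0.025 m or angle between edge_dye_bottle's own z axis and vertical above 0.5 rad).
It fails at once if the tin of eyelets is pushed more than 25 mm from its place or tipped over (distance of eyelet_tin from where it was at the start of the episode above 0.025 m or angle between eyelet_tin's own z axis and vertical above 0.5 rad).
It fails at once if a punch is tipped over (angle between any of punch_24, punch_36, punch_48, punch_60's own z axis and vertical above 0.7 rad).
It fails at once if a punch is let fall: it is off the fingers with its edge more than 45 mm above the bench ((height (world z) of punch_24 above 0.045 m and contact force between punch_24 and the fingers below 0.02 N) or (height (world z) of punch_36 above 0.045 m and contact force between punch_36 and the fingers below 0.02 N) or (height (world z) of punch_48 above 0.045 m and contact force between punch_48 and the fingers below 0.02 N) or (height (world z) of punch_60 above 0.045 m and contact force between punch_60 and the fingers below 0.02 N)).
It also fails if it takes over 96 s, if anything falls off the work surface, if the arm or the gripper's body presses on something with over 40 N, if the wrist force passes 120 N, or if a joint passes its speed limit or range.

## Working session

There is one attempt and no reset: what is moved stays moved. The work goes in short steps, Python scripts to look and compute and a shell command to move; the robot and the scene stay as the last step left them, time stands still between calls to the robot, and variables do not carry over. Pictures are saved under pics/ and viewed, at most 14 in all, crops included, and the job is handed in when it is done.

```bash
mkdir -p pics
cat > h.py <<'E'
from plant import robot, viewer, workorder, masks_of, pinpoint
import numpy as np, cv2
def save(n,p,crop=None,s=1):
    a=p["pixels"]
    if crop: x0,y0,x1,y1=crop; a=a[y0:y1,x0:x1]
    a=cv2.resize(a,None,fx=s,fy=s,interpolation=cv2.INTER_CUBIC)
    cv2.imwrite("pics/"+n,a[:,:,::-1])
def proj(p,X):
    f=200/np.tan(np.radians(p["fov_y"])/2); c=np.array(p["R"])@X+p["t"]
    return np.array([p["cx"]+f*c[0]/c[2],p["cy"]+f*c[1]/c[2]])
def back(p,uv,z):
    f=200/np.tan(np.radians(p["fov_y"])/2); R=np.array(p["R"])
    d=R.T@np.array([(uv[0]-p["cx"])/f,(uv[1]-p["cy"])/f,1]); o=-R.T@np.array(p["t"])
    return o+d*(z-o[2])/d[2]
E
python3 - <<'E'
from h import *
s=robot.sense(); print(s["position"],s["eef_rot"],s["gripper_width"],s["time"])
for c in("top","scene"):
    p=viewer.read_camera(c); save(c+"0.png",p); print(c,p["fov_y"],p["cx"],p["cy"],np.round(-np.array(p["R"]).T@p["t"],3))
    for n in ["punch_24","punch_36","punch_48","punch_60","holder_24","holder_36","holder_48","holder_60","edge_dye_bottle","eyelet_tin"]:
        print(n,[(round(d["conf"],2),np.round(d["at"],3).tolist(),np.round(proj(p,np.array(d["at"]))).tolist()) for d in pinpoint(n,p)[:5]])
E
```

```text
[ 0.23812234 -0.6843075   0.40354472] [-3.13935742e+00  1.17514200e-04  3.34929674e-01] 0.08516049773858875 0.0
top 53.17487000867394 319.2732819634495 197.44441619680296 [0.489 0.01  1.23 ]
punch_24 [(0.88, [0.538, 0.374, -0.0], [211.0, 203.0]), (0.66, [0.474, -0.252, 0.0], [414.0, 222.0]), (0.63, [0.484, -0.047, 0.001], [347.0, 219.0]), (0.54, [0.54, -0.323, -0.003], [437.0, 200.0]), (0.5, [0.598, -0.281, -0.002], [423.0, 182.0])]
punch_36 [(0.88, [0.538, 0.374, -0.0], [211.0, 203.0]), (0.66, [0.474, -0.252, 0.0], [414.0, 222.0]), (0.63, [0.484, -0.047, 0.001], [347.0, 219.0]), (0.54, [0.54, -0.323, -0.003], [437.0, 200.0]), (0.5, [0.598, -0.281, -0.002], [423.0, 182.0])]
punch_48 [(0.88, [0.538, 0.374, -0.0], [211.0, 203.0]), (0.66, [0.474, -0.252, 0.0], [414.0, 222.0]), (0.63, [0.484, -0.047, 0.001], [347.0, 219.0]), (0.54, [0.54, -0.323, -0.003], [437.0, 200.0]), (0.5, [0.598, -0.281, -0.002], [423.0, 182.0])]
punch_60 [(0.88, [0.538, 0.374, -0.0], [211.0, 203.0]), (0.66, [0.474, -0.252, 0.0], [414.0, 222.0]), (0.63, [0.484, -0.047, 0.001], [347.0, 219.0]), (0.54, [0.54, -0.323,
[... 2342 characters left out ...]
[0.542, 0.004, -0.003], [318.0, 219.0]), (0.69, [0.597, 0.05, 0.0], [291.0, 212.0]), (0.68, [0.476, -0.049, -0.005], [350.0, 226.0]), (0.56, [0.651, 0.095, 0.001], [266.0, 207.0])]
holder_48 [(0.74, [0.542, 0.004, -0.003], [318.0, 219.0]), (0.69, [0.597, 0.05, 0.0], [291.0, 212.0]), (0.68, [0.476, -0.049, -0.005], [350.0, 226.0]), (0.56, [0.651, 0.095, 0.001], [266.0, 207.0])]
holder_60 [(0.74, [0.542, 0.004, -0.003], [318.0, 219.0]), (0.69, [0.597, 0.05, 0.0], [291.0, 212.0]), (0.68, [0.476, -0.049, -0.005], [350.0, 226.0]), (0.56, [0.651, 0.095, 0.001], [266.0, 207.0])]
edge_dye_bottle [(0.57, [0.591, 0.262, 0.004], [217.0, 253.0])]
eyelet_tin [(0.78, [0.48, 0.256, 0.001], [242.0, 286.0])]
```

Run:
```python
from h import *
for c in("top","scene"):
    p=viewer.read_camera(c)
    if c=="top": save("topc.png",p,(180,120,480,270),2.6)
    else: save("scenec.png",p,(140,110,440,340),2.5)
    for m in pinpoint("punch_24",p): print(c,round(m["conf"],2),np.round(m["at"],3),np.round(proj(p,np.array(m["at"]))))
    for m in masks_of("punch_24",p):
        ys,xs=np.where(m["mask"]); print(c,round(m["conf"],2),len(xs),xs.min(),xs.max(),ys.min(),ys.max())
```

```text
top 0.77 [ 0.482 -0.045  0.001] [346. 220.]
top 0.68 [0.539 0.374 0.002] [211. 203.]
top 0.64 [ 0.596 -0.28  -0.003] [422. 182.]
top 0.63 [ 0.54  -0.324 -0.001] [437. 200.]
top 0.51 [ 0.474 -0.252 -0.002] [414. 222.]
top 0.47 [ 0.483 -0.178 -0.003] [390. 219.]
top 0.44 [ 0.544 -0.229 -0.001] [406. 199.]
top 0.86 328 198 220 194 212
top 0.63 54 387 395 216 223
top 0.59 58 404 414 196 202
top 0.57 172 342 355 214 228
top 0.47 119 411 424 216 227
scene 0.85 [ 0.542  0.378 -0.001] [180. 294.]
scene 0.73 [ 0.535 -0.325 -0.002] [414. 168.]
scene 0.72 [ 0.479 -0.257  0.002] [410. 189.]
scene 0.58 [ 0.481 -0.05   0.   ] [349. 224.]
scene 0.56 [ 0.596 -0.281  0.005] [388. 160.]
scene 0.52 [ 0.545 -0.23  -0.003] [386. 180.]
scene 0.44 [ 0.478 -0.172 -0.006] [386. 205.]
scene 0.22 [0.59  0.263 0.004] [217. 253.]
scene 0.75 270 405 420 163 194
scene 0.72 164 382 392 155 181
scene 0.69 223 383 394 176 204
scene 0.68 124 385 394 136 161
scene 0.67 429 341 360 195 229
scene 0.66 849 162 194 266 306
scene 0.65 466 254 278 191 214
scene 0.46 197 409 421 141 168
```

View pics/topc.png

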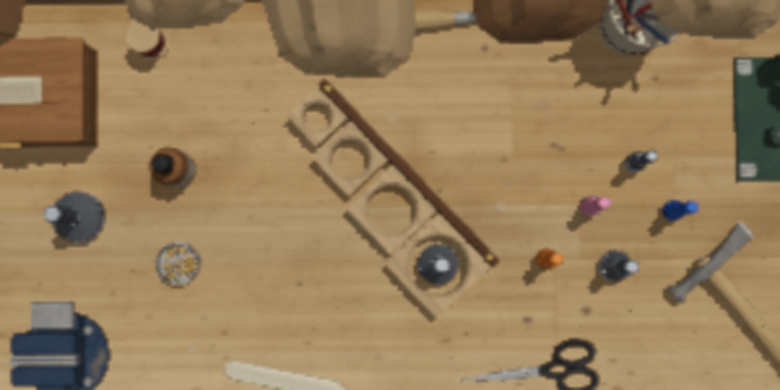

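View pics/scenec.png

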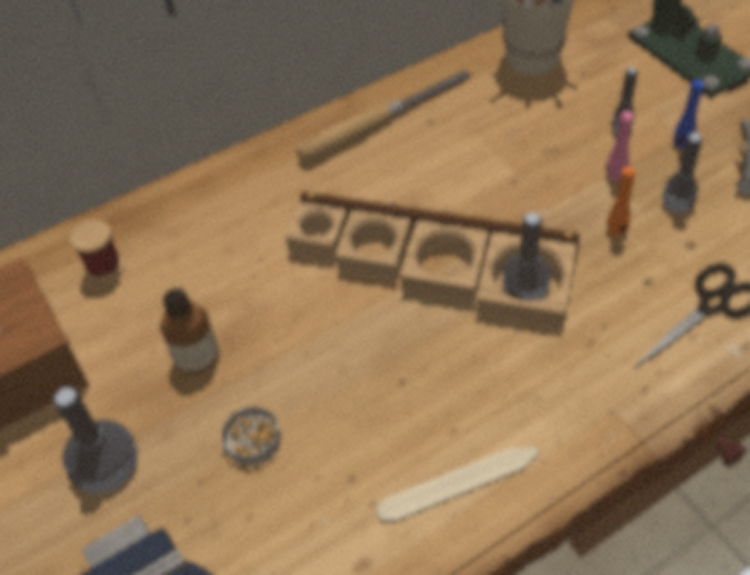

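The candidates for the small punch in the scene view (full-picture pixels) are:
- Dark (388,161)
- Pink (386,181)
- Orange (386,205)
- Blue (414,168)

Punch_24 is steel with a dark shank, so only the dark one fits. The wider dark one at (410,189) looks like punch_36. The one in the big holder at (349,224) looks like punch_48, and punch_60 is at (180,295). I'll move above the right-hand group and check these with the wrist camera.

```bash
python3 -m pendant '[[0.06,0.39,-0.324,-0.046,-0.325],[0.06,0.39,-0.324,-0.046,-0.325],[0.06,0.39,-0.324,-0.046,-0.325],[0.06,0.39,-0.324,-0.046,-0.325],[0.06,0.39,-0.324,-0.046,-0.325],[0.06,0.39,-0.324,-0.046,-0.325],[0.06,0.39,-0.324,-0.046,-0.325],[0.06,0.39,-0.324,-0.046,-0.325],[0.06,0.39,-0.324,-0.046,-0.325],[0.06,0.39,-0.324,-0.046,-0.325],[0.06,0.39,-0.324,-0.046,-0.325]]' 60
cat >> h.py <<'E'
from scipy.spatial.transform import Rotation as Ro
def wrist():
    s=robot.sense(); p=viewer.read_camera("wrist"); M=np.array(p["mount"])
    T=np.eye(4); T[:3,:3]=Ro.from_euler("xyz",s["eef_rot"]).as_matrix(); T[:3,3]=s["position"]
    C=np.linalg.inv(T@M); p2=dict(p); p2["R"]=C[:3,:3]; p2["t"]=C[:3,3]
    return p,p2
def go(target,yaw=None):
    s=robot.sense(); R=Ro.from_euler("xyz",s["eef_rot"]).as_matrix()
    return np.round(R.T@(np.array(target)-s["position"]),4)
E
python3 - <<'E'
from h import *
p,q=wrist(); print(np.round(np.linalg.inv(q["R"])@-q["t"],3),p["fov_y"])
save("w1.png",p,None,1.2)
for m in pinpoint("punch_24",p): print(round(m["conf"],2),np.round(m["at"],4),np.round(proj(q,np.array(m["at"]))))
for m in masks_of("punch_24",p):
    ys,xs=np.where(m["mask"]); print(round(m["conf"],2),len(xs),xs.min(),xs.max(),ys.min(),ys.max())
E
```

```text
time: 2.78
position: [0.499, -0.2525, 0.4505]
eef_rot: [3.142, 0.001, 0.656]
force: [0.5, 0.7, -0.2]
gripper_width: 0.0598
grasp_force: 0.0
[ 0.557 -0.208  0.42 ] 66.574543523314
0.97 [ 0.54   -0.3262  0.0007] [377. 165.]
0.96 [ 0.5965 -0.2786  0.0041] [378. 110.]
0.86 [ 0.4852 -0.0475  0.0035] [183.  67.]
0.73 [ 5.479e-01 -2.310e-01 -2.000e-04] [327. 117.]
0.6 [ 0.473  -0.2549  0.0019] [308. 171.]
0.57 [ 0.4787 -0.1769  0.0009] [264. 134.]
0.93 1959 129 199 50 91
0.86 698 296 321 159 195
0.66 448 369 395 157 185
0.61 406 372 400 104 121
0.61 275 316 333 109 128
0.57 386 247 273 122 143
```

View pics/w1.png

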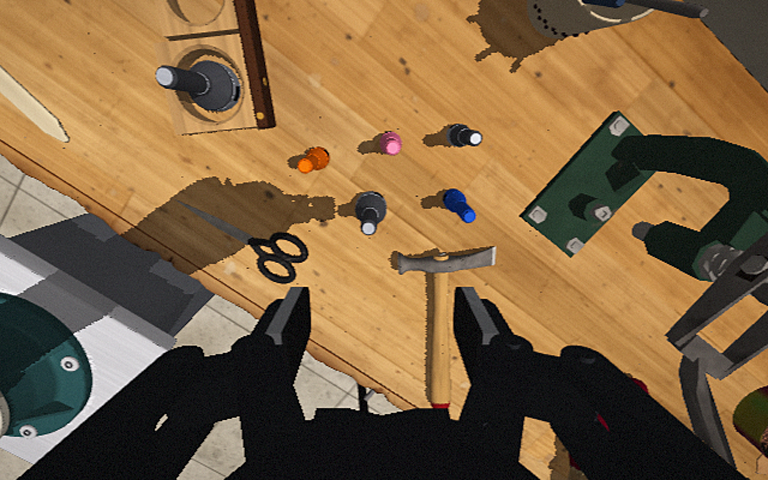

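This confirms the identities (view pixels): dark steel punch_24 at (464,135), punch_36 at (370,212), and punch_48 in the largest holder at (210,88). Orange (313,160), pink (389,144) and blue (460,206) are the decoys. Next I'll look at the rack from above.

```bash
python3 -m pendant '[[0.06,0.143,-0.186,0,0],[0.06,0.143,-0.186,0,0],[0.06,0.143,-0.186,0,0],[0.06,0.143,-0.186,0,0],[0.06,0.143,-0.186,0,0],[0.06,0.143,-0.186,0,0]]'
python3 - <<'E'
from h import *
print("36 via top disc",back(q,(307.5,189),.096)) if 0 else None
p,q=wrist(); save("w2.png",p,None,1.25)
for n in("holder_24","punch_24"):
  for m in pinpoint(n,p): print(n,round(m["conf"],2),np.round(m["at"],4),np.round(proj(q,np.array(m["at"]))))
E
```

```text
time: 3.68
position: [0.499, -0.0172, 0.4506]
eef_rot: [3.141, 0.001, 0.658]
force: [0.3, -0.3, -0.5]
gripper_width: 0.0602
grasp_force: 0.0
holder_24 0.98 [0.6064 0.0552 0.0048] [324.  54.]
holder_24 0.59 [ 0.6548  0.0883 -0.0022] [327.   2.]
punch_24 0.78 [ 0.5977 -0.2807  0.002 ] [501. 212.]
punch_24 0.76 [ 0.4723 -0.2578  0.0033] [430. 265.]
punch_24 0.64 [ 0.4814 -0.0479  0.0058] [327. 180.]
punch_24 0.64 [ 0.5455 -0.2308 -0.0019] [450. 218.]
punch_24 0.63 [ 0.5392 -0.3263 -0.0015] [492. 257.]
```

View pics/w2.png

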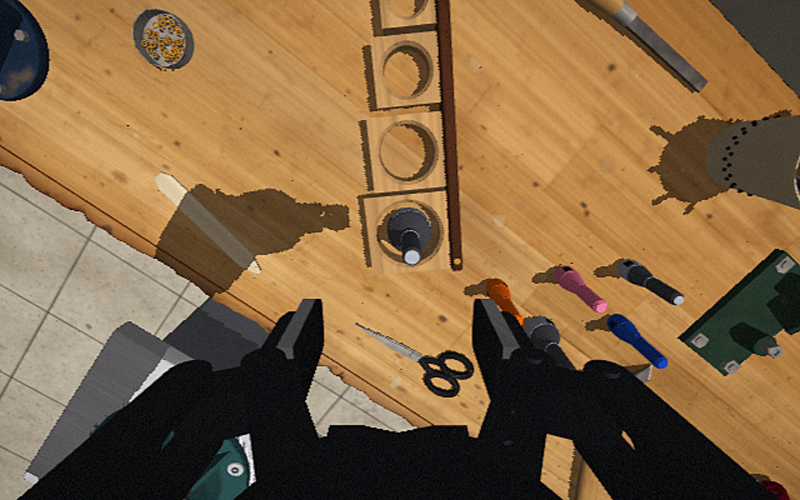

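```bash
python3 -m pendant '[[0.06,0.06,0,0,0],[0.06,0.06,0,0,0],[0.06,0.06,0,0,0]]' | head -2
cat > ov.py <<'E'
from h import *
import sys
H={60:(.475,-.0475),48:(.542,.005),36:(.600,.052),24:(.652,.090)}
p,q=wrist(); np.savez("w3.npz",px=p["pixels"],R=q["R"],t=q["t"],fov=p["fov_y"],cx=p["cx"],cy=p["cy"])
for m in pinpoint("holder_24",p): print(round(m["conf"],2),np.round(m["at"],4))
for m in pinpoint("punch_24",p): print("p",round(m["conf"],2),np.round(m["at"],4))
x0,y0,S=260,0,3.0; 
a=cv2.resize(p["pixels"][0:200,x0:400],None,fx=S,fy=S,interpolation=cv2.INTER_CUBIC)[:,:,::-1].copy()
th=np.linspace(0,2*np.pi,60)
for d,(x,y) in H.items():
    for r,z,c in(((d+16)/2000,.028,(0,255,0)),((d+9)/2000,0,(0,0,255))):
        pts=[(proj(q,np.array([x+r*np.cos(u),y+r*np.sin(u),z]))-[x0,y0])*S for u in th]
        cv2.polylines(a,[np.int32(pts)],True,c,1)
cv2.imwrite("pics/ov3.png",a)
E
python3 ov.py
```

```text
time: 4.2
position: [0.5464, 0.0197, 0.4502]
0.65 [0.6546 0.092  0.0016]
0.57 [0.6014 0.0549 0.0048]
p 0.98 [ 0.4803 -0.0495  0.0047]
p 0.95 [ 0.5474 -0.2293  0.0027]
p 0.68 [ 0.5958 -0.2776  0.0045]
p 0.39 [ 0.5406 -0.3284 -0.0015]
p 0.36 [5.882e-01 2.556e-01 3.000e-04]
```

View pics/ov3.png

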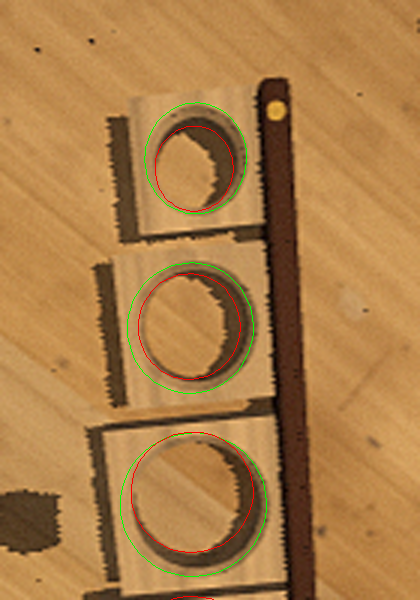

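Holder centres fit the overlay to about 2 mm, and the block backs all come out flush with the batten. Now I'll pick punch_48 out at (0.482, -0.048).

```bash
python3 -m pendant '[[0.06,-0.092,0.015,0.06,0],[0.06,-0.092,0.015,0.06,0],[0.06,-0.092,0.015,0.06,0],[0.06,-0.092,0.015,0.12,0],[0.06,-0.092,0.015,0.17,0],[0.06,-0.092,0.015,0.2,0],[0.06,-0.092,0.015,0.221,0],[0.06,-0.092,0.015,0.221,0]]'
python3 - <<'E'
from h import *
p,q=wrist(); save("w4.png",p,None,1.2)
E
```

```text
time: 5.35
position: [0.4834, -0.0471, 0.229]
eef_rot: [-3.141, 0.001, 0.66]
force: [0.3, 0.6, -0.4]
gripper_width: 0.0599
grasp_force: 0.0
```

View pics/w4.png

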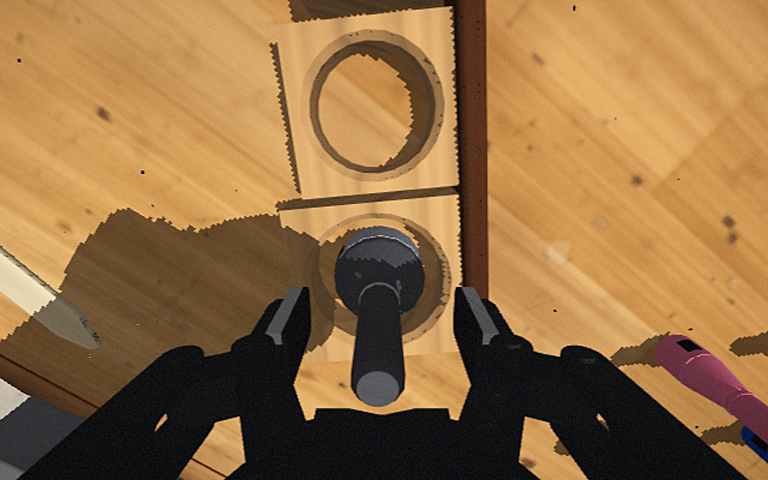

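The shank (380,330) sits midway between the pads. Closing, then refining the holder_48 position from this picture's mouth ellipse.

```bash
python3 - <<'E'
from h import *
p,q=wrist()
for uv in((376.5/1.2,105/1.2),): print("h48",back(q,uv,.028))
for uv in((310/1.2,105/1.2),(443/1.2,105/1.2),(376/1.2,29/1.2),(376/1.2,180/1.2)): print(back(q,uv,.028))
E
python3 -m pendant '[[0,0,0,0,0],[0,0,0,0,0],[0,0,0,0,0],[0,0,0,0,0],[0,0,0,0,0],[0,0,0,-0.03,0],[0,0,0,-0.08,0],[0,0,0,-0.08,0]]' 60
```

```text
h48 [0.54597749 0.00343316 0.028     ]
[0.52792034 0.02669032 0.028     ]
[ 0.56403726 -0.01982735  0.028     ]
[0.56968866 0.02195483 0.028     ]
[ 0.51947686 -0.01667593  0.028     ]
time: 6.45
position: [0.484, -0.0476, 0.3123]
eef_rot: [3.137, -0.005, 0.659]
force: [0.8, -0.5, -3.0]
gripper_width: 0.0167
grasp_force: 59.3
```

```bash
python3 -m pendant '[[0,0.0805,-0.0045,0,0],[0,0.0805,-0.0045,0,0],[0,0.0805,-0.0045,0,0],[0,0.0805,-0.0045,0.03,0],[0,0.0805,-0.0045,0.045,0],[0,0.0805,-0.0045,0.045,0]]'
python3 - <<'E'
from h import *
p,q=wrist(); save("w5.png",p,(180,120,480,400),2)
E
```

```text
time: 7.2
position: [0.5422, 0.0045, 0.2631]
eef_rot: [-3.139, 0.005, 0.659]
force: [0.4, 1.0, -2.7]
gripper_width: 0.0167
grasp_force: 59.1
```

View pics/w5.png

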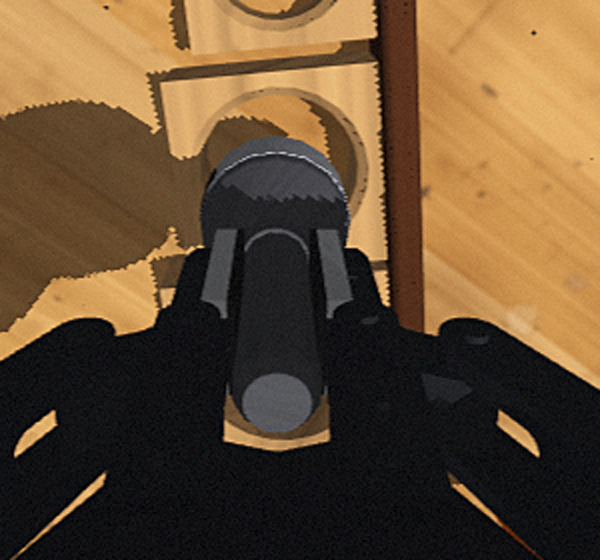

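Run:
```python
from h import *
s=robot.sense(); p,q=wrist(); R=Ro.from_euler("xyz",s["eef_rot"]).as_matrix(); print(s["position"])
f=lambda c,z: np.round((R.T@(back(q,(180+c[0]/2,120+c[1]/2),z)-s["position"]))*1000,1)
print("mouth far edge, tool mm",f((285,88),.028),"centre x=",f((285,88),.028)[0]-32)
print("cutter far bottom",f((275,137),s["position"][2]-.229),"centre x=",f((275,137),s["position"][2]-.229)[0]-24)
print("block sides",f((168,190),.028),f((387,190),.028)); print("cutter sides",f((200,215),.056),f((350,215),.056))
```

```text
[0.54299368 0.00478725 0.2639973 ]
mouth far edge, tool mm [ 32.    3.6 235.9] centre x= 0.0
cutter far bottom [1.66e+01 2.00e-01 2.29e+02] centre x= -7.399999999999999
block sides [ -5.3 -38.4 236.1] [ -5.3  40.5 236. ]
cutter sides [ -3.  -23.5 208. ] [ -3.   23.8 208. ]
```

Run:
```python
from h import *
s=robot.sense(); p,q=wrist(); R=Ro.from_euler("xyz",s["eef_rot"]).as_matrix(); b=s["position"][2]-.229
f=lambda c,z: np.round((R.T@(back(q,(180+c[0]/2,120+c[1]/2),z)-s["position"]))*1000,1)
print("cutter top edge",f((275,153),b+.022),"disc",f((277,402),b+.104), "shank base front",f((277,229),b+.044))
m=np.array(p["mount"]); print(np.round(m,3))
g=p["pixels"][150:260,300:335].astype(float).mean(2); 
print(np.round(g[:60,17]))   # column 317, rows 150..209
for d in pinpoint("punch_48",p): print(d["conf"],np.round(R.T@(d["at"]-s["position"])*1000,1))
```

```text
cutter top edge [1.78e+01 2.00e-01 2.07e+02] disc [ -4.8   0.6 125. ] shank base front [  2.7   0.8 185. ]
[[ 0.    -0.957 -0.291  0.073]
 [ 1.    -0.     0.     0.   ]
 [-0.    -0.291  0.957  0.031]
 [ 0.     0.     0.     1.   ]]
[136. 148.  68.  59.  57.  61.  63.  69.  92. 189. 182. 174. 175. 173.
 178. 181. 161.  93. 134. 132. 143. 145. 146. 142. 144. 143. 141. 145.
 145. 138. 139. 144. 118.  54.  63.  65.  61.  64.  81.  79.  77.  82.
  84.  79.  82.  78. 136.  43.  46.  63.  67.  66.  68.  69.  71.  67.
  71.  68.  64.  69.]
0.8 [-131.5  257.6  261.2]
0.63 [-3.800e+00  2.000e-01  2.275e+02]
0.46 [-142.6  183.3  267. ]
```

The wrist view shows the punch held about 6 mm back along tool x and the bore centred about 1.5 mm toward +y. I'll correct for both and lower it.

```bash
python3 -m pendant '[[0,0.006,0.0015,0,0],[0,0.006,0.0015,0,0],[0,0.006,0.0015,0.015,0],[0,0.006,0.0015,0.028,0],[0,0.006,0.0015,0.034,0],[0,0.006,0.0015,0.034,0]]'
```

```text
time: 8.15
position: [0.5488, 0.008, 0.2305]
eef_rot: [-3.14, 0.003, 0.66]
force: [-2.1, 0.3, 3.6]
gripper_width: 0.0168
grasp_force: 59.9
```

```bash
python3 -m pendant '[[0.02,0,0,0,0],[0.04,0,0,0,0],[0.06,0,0,0,0],[0.06,0,0,0,0],[0.06,0,0,-0.05,0],[0.06,0,0,-0.11,0],[0.06,-0.03,0,-0.16,0],[0.06,-0.03,0,-0.16,0]]'
python3 - <<'E'
from h import *
p,q=wrist(); save("w6.png",p,(200,0,440,200),2.5)
s=robot.sense();print(s["position"])
for n in("holder_24","punch_24"):
  for m in pinpoint(n,p): print(n,round(m["conf"],2),np.round(m["at"],4),np.round(proj(q,np.array(m["at"]))))
E
```

```text
time: 9.15
position: [0.5256, -0.0118, 0.3944]
eef_rot: [3.136, -0.005, 0.657]
force: [0.8, 0.2, -0.1]
gripper_width: 0.0604
grasp_force: 0.0
[ 0.52555979 -0.01117678  0.39248926]
holder_24 0.57 [ 6.572e-01  9.120e-02 -1.000e-04] [314.  10.]
punch_24 0.76 [ 5.463e-01 -2.300e-01 -1.000e-04] [456. 252.]
punch_24 0.72 [ 0.5978 -0.2786  0.0015] [510. 245.]
punch_24 0.72 [ 0.5402 -0.3241 -0.001 ] [500. 292.]
punch_24 0.65 [0.5489 0.0079 0.0031] [315. 141.]
```

View pics/w6.png

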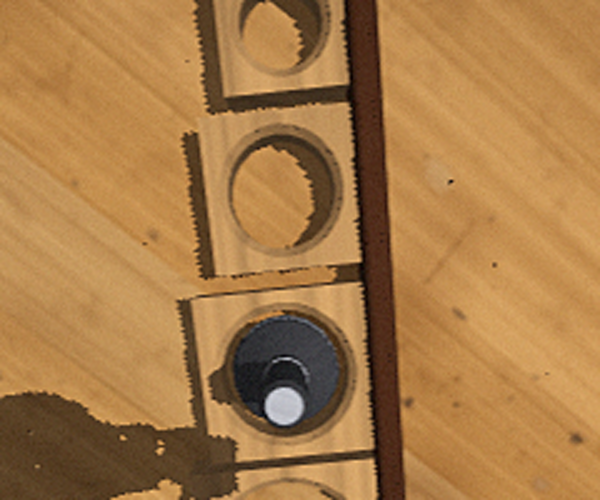

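Punch_48 sits upright in holder_48 (crop 285,370; mouth about 230–357 wide). Next is punch_60.

```bash
python3 - <<'E'
from h import *
p,q=wrist()
f=lambda c:np.round(back(q,(200+c[0]/2.5,c[1]/2.5),.028),4)
print("h36",f((286.5,188.5)),f((286.5,122)),f((286.5,255)),f((230,188)),f((343,188)))
print("h24 edge",f((283,76)),f((236,30)),f((330,30)))
print("p48 disc",np.round(back(q,(200+284/2.5,405/2.5),.104),4))
E
python3 -m pendant '[[0.07,0.247,-0.298,0.062,0],[0.07,0.247,-0.298,0.062,0],[0.07,0.247,-0.298,0.062,0],[0.07,0.247,-0.298,0.062,0],[0.07,0.247,-0.298,0.062,0],[0.07,0.247,-0.298,0.062,0],[0.07,0.247,-0.298,0.062,0],[0.07,0.247,-0.298,0.062,0],[0.07,0.247,-0.298,0.062,0]]'
python3 - <<'E'
from h import *
p,q=wrist(); save("w7.png",p,(200,80,440,320),2.4)
s=robot.sense();R=Ro.from_euler("xyz",s["eef_rot"]).as_matrix()
for m in pinpoint("punch_60",p)[:3]: print(round(m["conf"],2),np.round(m["at"],4),np.round(proj(q,np.array(m["at"]))))
E
```

```text
h36 [0.601  0.0521 0.028 ] [0.6206 0.0672 0.028 ] [0.5805 0.0363 0.028 ] [0.5871 0.0704 0.028 ] [0.6153 0.0341 0.028 ]
h24 edge [0.6328 0.0783 0.028 ] [0.6343 0.1023 0.028 ] [0.6565 0.0737 0.028 ]
p48 disc [0.5421 0.0067 0.104 ]
time: 10.48
position: [0.5388, 0.3741, 0.3277]
eef_rot: [3.14, 0.003, 0.657]
force: [1.1, 0.2, -0.2]
gripper_width: 0.07
grasp_force: 0.0
0.9 [ 0.5427  0.3752 -0.0019] [318. 172.]
```

View pics/w7.png

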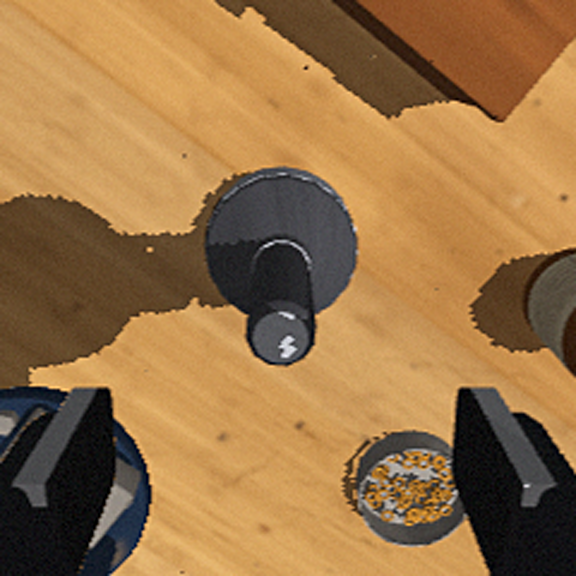

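Run:
```python
from h import *
s=robot.sense(); p,q=wrist(); R=Ro.from_euler("xyz",s["eef_rot"]).as_matrix()
f=lambda c,z: np.round((R.T@(back(q,(200+c[0]/2.4,80+c[1]/2.4),z)-s["position"]))*1000,1)
print(s["position"],"disc",f((281,337),.112),"front",f((283,167),0),"sides",f((205,243),.022),f((357,243),.022),"shank base front",f((281,240),.044))
```

```text
[0.53906929 0.37379609 0.32849053] disc [-1.600e+00 -1.000e-01  2.165e+02] front [ 27.7   0.5 328.5] sides [  1.4 -29.9 306.4] [  1.4  29.3 306.5] shank base front [  8.3  -0.3 284.5]
```

```bash
python3 -m pendant '[[0.06,-0.002,0,0.04,0],[0.06,-0.002,0,0.08,0],[0.06,-0.002,0,0.0955,0],[0.06,-0.002,0,0.0955,0],[0,-0.002,0,0.0955,0],[0,-0.002,0,0.0955,0],[0,-0.002,0,0.0955,0],[0,-0.002,0,0.0955,0],[0,-0.002,0,0.0955,0],[0,-0.002,0,0.06,0],[0,-0.002,0,-0.03,0],[0,-0.002,0,-0.03,0],[0,-0.002,0,-0.03,0]]' 80
```

```text
time: 12.25
position: [0.5367, 0.3756, 0.3603]
eef_rot: [-3.141, -0.004, 0.66]
force: [-0.3, -0.7, -5.1]
gripper_width: 0.0181
grasp_force: 79.2
```

```bash
python3 -m pendant '[[0,-0.308,0.296,0,0],[0,-0.308,0.296,0,0],[0,-0.308,0.296,0,0],[0,-0.308,0.296,0,0],[0,-0.308,0.296,0,0],[0,-0.308,0.296,0,0],[0,-0.308,0.296,0,0],[0,-0.308,0.296,0,0],[0,-0.308,0.296,0.04,0],[0,-0.308,0.296,0.085,0],[0,-0.308,0.296,0.085,0],[0,-0.308,0.296,0.085,0]]'
python3 - <<'E'
from h import *
p,q=wrist(); save("w8.png",p,(180,80,480,330),2)
E
```

```text
time: 13.75
position: [0.4749, -0.0468, 0.2738]
eef_rot: [-3.141, 0.0, 0.661]
force: [0.8, -0.3, -5.1]
gripper_width: 0.0182
grasp_force: 79.9
```

View pics/w8.png

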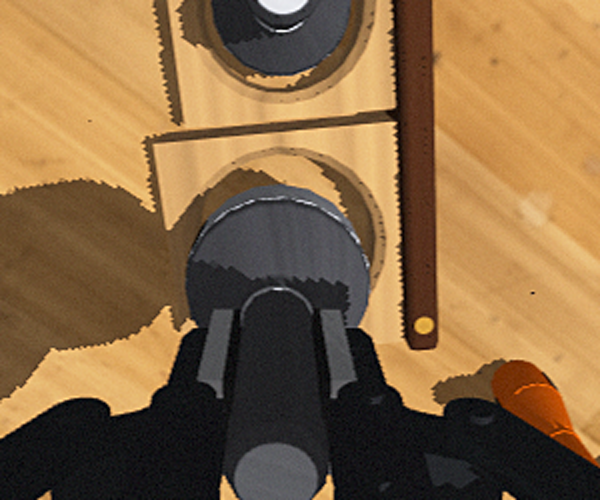

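Run:
```python
from h import *
s=robot.sense(); p,q=wrist(); R=Ro.from_euler("xyz",s["eef_rot"]).as_matrix(); b=s["position"][2]-.233; print(s["position"])
f=lambda c,z: np.round((R.T@(back(q,(180+c[0]/2,80+c[1]/2),z)-s["position"]))*1000,1)
print("mouth far",f((280,147),.028),"right",f((386,240),.028),"block far",f((275,127),.028),"sides",f((165,240),.028),f((400,240),.028))
print("cutter front",f((278,185),b),"sides",f((186,265),b+.022),f((370,265),b+.022),"shank base",f((277,288),b+.044))
```

```text
[ 0.47531166 -0.04698486  0.27453657]
mouth far [ 37.5   1.9 246.6] right [  2.6  41.5 246.6] block far [4.460e+01 1.000e-01 2.466e+02] sides [  2.6 -40.9 246.5] [  2.6  46.8 246.6]
cutter front [ 26.7   1.2 233. ] sides [  6.  -27.9 211. ] [  6.   30.1 211. ] shank base [  7.3   0.8 189. ]
```

```bash
python3 -m pendant '[[0,0.0035,0.002,0,0],[0,0.0035,0.002,0,0],[0,0.0035,0.002,0.015,0],[0,0.0035,0.002,0.03,0],[0,0.0035,0.002,0.0395,0],[0,0.0035,0.002,0.0395,0],[0.03,0.0035,0.002,0.0395,0],[0.06,0.0035,0.002,0.0395,0],[0.06,0.0035,0.002,0.0395,0],[0.06,0.0035,0.002,0.0395,0],[0.06,0.0035,0.002,-0.02,0],[0.06,0.0035,0.002,-0.08,0],[0.06,0.0035,0.002,-0.12,0]]'
python3 - <<'E'
from h import *
p,q=wrist(); save("w9.png",p,(180,0,460,300),1.9)
s=robot.sense();print(s["position"],s["time"])
for m in pinpoint("punch_24",p): print(round(m["conf"],2),np.round(m["at"],4))
E
```

```text
time: 15.48
position: [0.479, -0.0469, 0.3962]
eef_rot: [3.14, -0.002, 0.66]
force: [0.8, 0.1, 0.2]
gripper_width: 0.0602
grasp_force: 0.0
[ 0.48037734 -0.04674594  0.40026021] 15.525
0.98 [ 0.4827 -0.0467 -0.0034]
0.97 [0.546  0.0057 0.0027]
0.84 [ 0.4773 -0.2577  0.0018]
0.78 [ 0.538  -0.3251 -0.0025]
0.74 [ 0.5964 -0.2813  0.0026]
0.55 [ 0.4804 -0.1761 -0.0008]
```

View pics/w9.png

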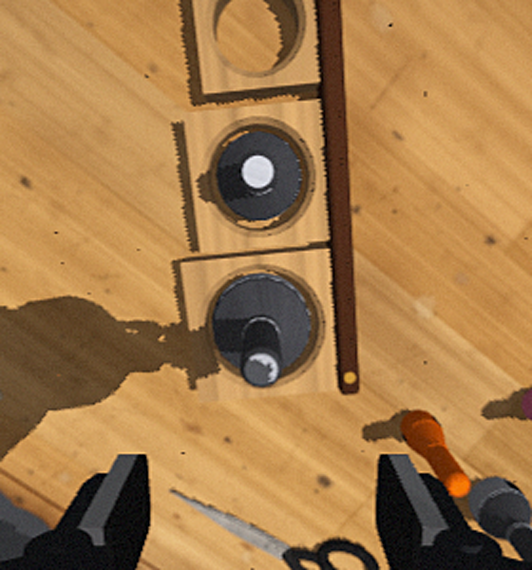

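Punches 60 and 48 are both seated. Punch_36 is next, measured numerically from the wrist mask.

```bash
python3 -m pendant '[[0.06,-0.132,0.162,0.07,0],[0.06,-0.132,0.162,0.07,0],[0.06,-0.132,0.162,0.07,0],[0.06,-0.132,0.162,0.07,0],[0.06,-0.132,0.162,0.07,0],[0.06,-0.132,0.162,0.07,0]]' | head -2
cat > meas.py <<'E'
from h import *
import sys
d,sh,H=[float(v) for v in sys.argv[1:4]]   # mm: cutter, shank, height
s=robot.sense(); p,q=wrist(); R=Ro.from_euler("xyz",s["eef_rot"]).as_matrix()
T=lambda X: np.round((R.T@(np.array(X)-s["position"]))*1000,1)
print(np.round(s["position"],4),s["time"])
best=None
for m in pinpoint("punch_36",p): 
    e=T(m["at"]); print("pin",round(m["conf"],2),e[:2])
for m in masks_of("punch_36",p):
    k=m["mask"]; ys,xs=np.where(k); c=T(back(q,(xs.mean(),ys.mean()),.03))
    if np.hypot(c[0],c[1])>40: continue
    w=k.sum(1); r=w.argmax(); row=np.where(k[r])[0]
    # cutter sides at z .011, front bottom at z 0, rear of top disc at H
    a,b=T(back(q,(row.min()-.5,r),.015)),T(back(q,(row.max()+.5,r),.015))
    t=np.where(k[ys.min()])[0].mean(); fr=T(back(q,(t,ys.min()-.5),0))
    u=np.where(k[ys.max()])[0].mean(); rr=T(back(q,(u,ys.max()+.5),H/1000))
    print("mask",round(m["conf"],2),len(xs),"y mid",(a[1]+b[1])/2,"width",b[1]-a[1],"x from front",fr[0]-d/2,"x from disc",rr[0]+sh/2,"disc y",rr[1])
x=proj(q,back(q,(p["cx"],p["cy"]),0))
E
python3 meas.py 36 16 96
python3 - <<'E'
from h import *
p,q=wrist(); save("w10.png",p,(200,60,440,260),3)
E
```

```text
time: 16.32
position: [0.4737, -0.2548, 0.323]
[ 0.4737 -0.2548  0.323 ] 16.325
pin 0.95 [-0.9  2.3]
pin 0.95 [ 50.9 -56.8]
pin 0.81 [71.2 20.6]
pin 0.67 [80.6 95.1]
pin 0.65 [ 134.6 -155.4]
pin 0.56 [ 4.8 96.5]
mask 0.76 1652 y mid 1.450000000000001 width 36.7 x from front -1.1000000000000014 x from disc 1.2999999999999998 disc y 1.2
```

View pics/w10.png

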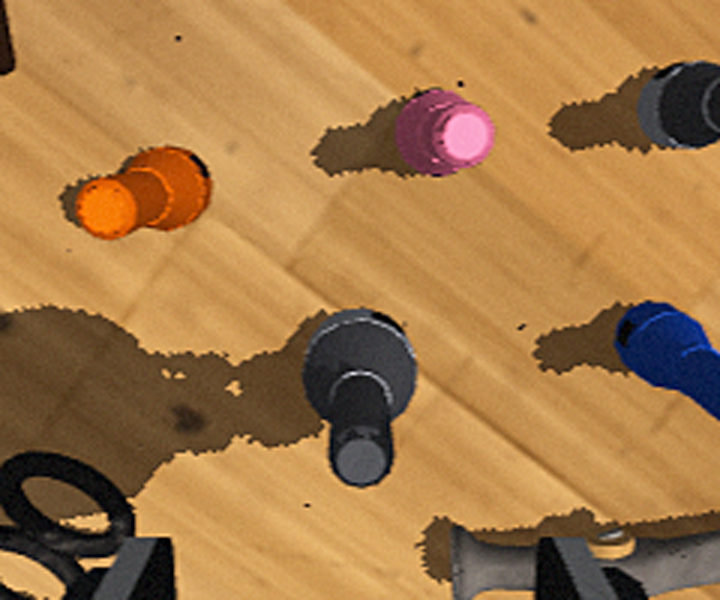

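Punch_36 is upright at crop (360,370), right under the gripper and clear of the orange, pink and blue decoys. The offset is about (0, +1.4) mm, so I'll grasp it now.

```bash
python3 -m pendant '[[0.06,0,0.0015,0.04,0],[0.06,0,0.0015,0.08,0],[0.06,0,0.0015,0.095,0],[0.06,0,0.0015,0.095,0],[0,0,0.0015,0.095,0],[0,0,0.0015,0.095,0],[0,0,0.0015,0.095,0],[0,0,0.0015,0.095,0],[0,0,0.0015,0.095,0],[0,0,0.0015,0.06,0],[0,0,0.0015,0,0],[0,0,0.0015,-0.04,0],[0,0,0.0015,-0.04,0]]' 60
```

```text
time: 18.15
position: [0.4755, -0.2575, 0.3669]
eef_rot: [3.135, -0.003, 0.659]
force: [-0.3, 0.4, -1.8]
gripper_width: 0.0144
grasp_force: 58.9
```

```bash
python3 -m pendant '[[0,0.289,-0.168,0,0],[0,0.289,-0.168,0,0],[0,0.289,-0.168,0,0],[0,0.289,-0.168,0,0],[0,0.289,-0.168,0,0],[0,0.289,-0.168,0,0],[0,0.289,-0.168,0,0],[0,0.289,-0.168,0.05,0],[0,0.289,-0.168,0.1,0],[0,0.289,-0.168,0.1,0],[0,0.289,-0.168,0.1,0]]'
python3 - <<'E'
from h import *
p,q=wrist(); save("w11.png",p,(180,80,480,330),2.4); s=robot.sense(); print(s["position"])
E
```

```text
time: 19.52
position: [0.5999, 0.0512, 0.2645]
eef_rot: [3.141, 0.001, 0.657]
force: [0.1, -0.8, -0.7]
gripper_width: 0.0145
grasp_force: 59.1
[0.60025972 0.05167102 0.26521061]
```

View pics/w11.png

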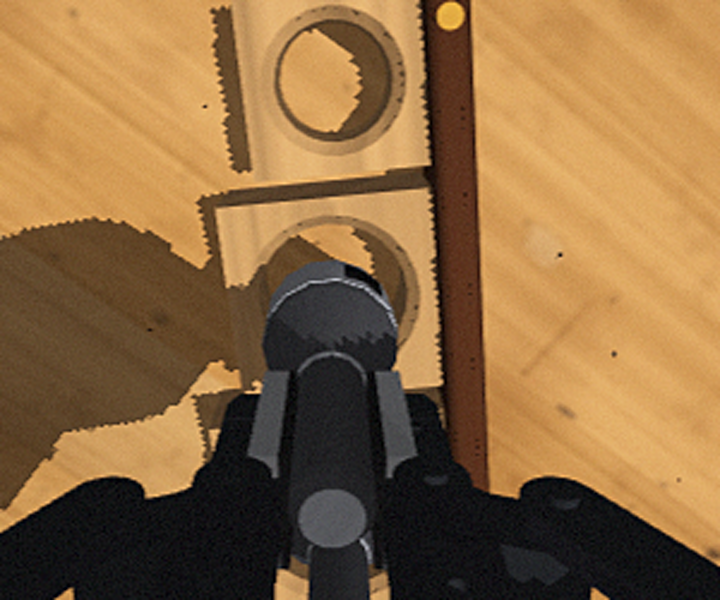

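Run:
```python
from h import *
s=robot.sense(); p,q=wrist(); R=Ro.from_euler("xyz",s["eef_rot"]).as_matrix(); b=s["position"][2]-.231; print(s["position"])
W=lambda c,z: back(q,(180+c[0]/2.4,80+c[1]/2.4),z)
f=lambda c,z: np.round((R.T@(W(c,z)-s["position"]))*1000,1)
print("mouth far",f((335,216),.028),"right",f((416,300),.028),"block far",f((325,197),.028),"sides",f((229,300),.028),f((437,300),.028))
print("cutter front",f((333,262),b),"sides",f((264,318),b+.022),f((397,318),b+.022),"shank base",f((333,353),b+.044))
for c in((332,80),(332,4),(332,155),(258,80),(406,80),(238,80),(428,80)): print("h24",np.round(W(c,.028),4),f(c,.028))
```

```text
[0.60025972 0.05167102 0.26521061]
mouth far [ 27.5   1.6 237.2] right [  1.9  25.8 237.2] block far [ 33.1  -1.3 237.2] sides [  1.9 -30.  237.2] [  1.9  32.1 237.2]
cutter front [ 15.5   1.  231. ] sides [  6.7 -17.  209. ] [  6.7  17.6 209. ] shank base [  6.3   0.9 187. ]
h24 [0.6528 0.091  0.028 ] [ 65.5   0.7 237.2]
h24 [0.6682 0.103  0.028 ] [ 85.1   0.7 237.2]
h24 [0.6366 0.0785 0.028 ] [ 45.1   0.7 237.2]
h24 [0.6404 0.107  0.028 ] [ 65.5 -19.5 237.2]
h24 [0.6652 0.075  0.028 ] [ 65.5  21.  237.3]
h24 [0.6371 0.1113 0.028 ] [ 65.5 -25.  237.2]
h24 [0.6688 0.0702 0.028 ] [ 65.5  27.  237.3]
```

```bash
python3 -m pendant '[[0,0.0037,0,0,0],[0,0.0037,0,0,0],[0,0.0037,0,0.015,0],[0,0.0037,0,0.028,0],[0,0.0037,0,0.034,0],[0,0.0037,0,0.034,0]]' 
python3 -m pendant '[[0.03,0,0,0,0],[0.06,0,0,0,0],[0.06,0,0,0,0],[0.06,0,0,0,0],[0.06,0,0,-0.05,0],[0.06,0,0,-0.11,0],[0.06,0,0,-0.13,0],[0.06,0,0,-0.13,0]]'
python3 meas.py 36 16 96
```

```text
time: 20.38
position: [0.6023, 0.0553, 0.2298]
eef_rot: [-3.141, 0.003, 0.66]
force: [-2.6, -1.4, 7.8]
gripper_width: 0.0145
grasp_force: 60.2
time: 21.38
position: [0.6035, 0.0552, 0.3616]
eef_rot: [3.139, -0.004, 0.66]
force: [0.7, 0.8, -0.5]
gripper_width: 0.0599
grasp_force: 0.0
[0.6035 0.0552 0.3616] 21.375
pin 0.95 [-78.1   3.9]
pin 0.71 [-160.2    6.7]
pin 0.68 [-4.7 -3.1]
mask 0.68 1172 y mid -2.6500000000000004 width 37.3 x from front -5.199999999999999 x from disc -1.1999999999999993 disc y -2.3
```

```bash
python3 -m pendant '[[0.05,-0.21,0.26,0.03,0],[0.05,-0.21,0.26,0.03,0],[0.05,-0.21,0.26,0.03,0],[0.05,-0.21,0.26,0.03,0],[0.05,-0.21,0.26,0.03,0],[0.05,-0.21,0.26,0.03,0],[0.05,-0.21,0.26,0.03,0],[0.05,-0.21,0.26,0.03,0],[0.05,-0.21,0.26,0.03,0]]' | head -2
python3 meas.py 24 14 88
python3 - <<'E'
from h import *
p,q=wrist(); save("w12.png",p,(200,60,440,260),2.5)
E
```

```text
time: 22.65
position: [0.5972, -0.2757, 0.3298]
[ 0.5972 -0.2757  0.3298] 22.65
pin 0.95 [ 134.4 -250.1]
pin 0.94 [  49.1 -251.3]
pin 0.9 [-14.6 -68.1]
pin 0.83 [ -33.1 -150.3]
pin 0.81 [-76.2   2.9]
pin 0.8 [-2.1  4. ]
mask 0.81 886 y mid 3.9000000000000004 width 25.2 x from front -7.6 x from disc -4.1 disc y 4.2
```

View pics/w12.png

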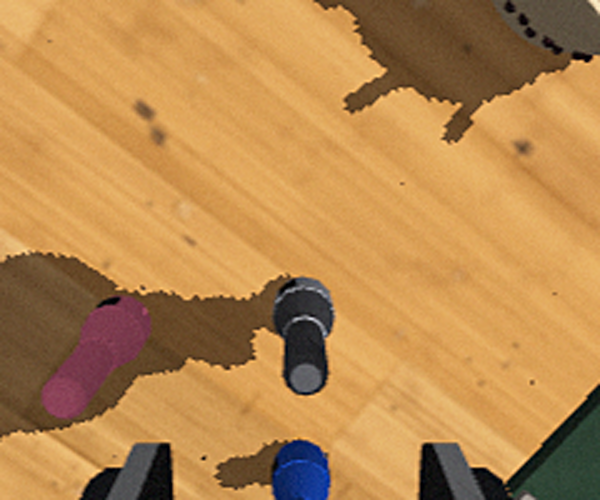

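Punch_24 (dark, crop 305,330) is upright under the gripper, with pink (110,350) and blue (300,470) clear of the fingers. The offset is about (-5, +4) mm. Grasping.

```bash
python3 -m pendant '[[0.05,-0.005,0.004,0.03,0],[0.05,-0.005,0.004,0.06,0],[0.05,-0.005,0.004,0.09,0],[0.05,-0.005,0.004,0.106,0],[0.05,-0.005,0.004,0.106,0],[0,-0.005,0.004,0.106,0],[0,-0.005,0.004,0.106,0],[0,-0.005,0.004,0.106,0],[0,-0.005,0.004,0.106,0],[0,-0.005,0.004,0.106,0]]' 50
python3 -m pendant '[[0,0,0,-0.03,0],[0,0,0,-0.09,0],[0,0,0,-0.14,0],[0,0,0,-0.14,0],[0,0,0,-0.14,0]]'
python3 meas.py 24 14 88
```

```text
time: 24.1
position: [0.5955, -0.2855, 0.2249]
eef_rot: [3.14, -0.001, 0.66]
force: [-0.5, 0.5, 5.5]
gripper_width: 0.0127
grasp_force: 49.1
time: 24.72
position: [0.5941, -0.2851, 0.3629]
eef_rot: [-3.14, 0.001, 0.66]
force: [-0.7, -0.1, -1.4]
gripper_width: 0.0126
grasp_force: 48.9
[ 0.5941 -0.2851  0.3629] 24.725
pin 0.87 [ -25.  -156.2]
pin 0.82 [  57.4 -253.5]
pin 0.67 [ -4.3 -72.5]
pin 0.59 [ 2.5 -1.4]
```

```bash
python3 -m pendant '[[0,0.277,-0.261,0,0],[0,0.277,-0.261,0,0],[0,0.277,-0.261,0,0],[0,0.277,-0.261,0,0],[0,0.277,-0.261,0,0],[0,0.277,-0.261,0,0],[0,0.277,-0.261,0,0],[0,0.277,-0.261,0,0],[0,0.277,-0.261,0.04,0],[0,0.277,-0.261,0.095,0],[0,0.277,-0.261,0.095,0],[0,0.277,-0.261,0.095,0]]'
python3 - <<'E'
from h import *
s=robot.sense(); p,q=wrist(); R=Ro.from_euler("xyz",s["eef_rot"]).as_matrix(); b=s["position"][2]-.2245
print(s["position"])
T=lambda uv,z: np.round((R.T@(back(q,uv,z)-s["position"]))*1000,1)
h=np.array([.6525,.0908,s["position"][2]]); print("bore in tool",np.round(R.T@(h-s["position"])*1000,1))
for n in("punch_24","holder_24"):
  for m in pinpoint(n,p): print(n,round(m["conf"],2),np.round(R.T@(m["at"]-s["position"])*1000,1))
for m in masks_of("punch_24",p):
    k=m["mask"]; ys,xs=np.where(k)
    print(round(m["conf"],2),len(xs),xs.min(),xs.max(),ys.min(),ys.max())
g=p["pixels"].astype(int)
u0=int(round(proj(q,s["position"]+R@np.array([0,0,.2245]))[0]))
for u in(u0-3,u0,u0+3): print(u,"rows 140..235:",g[140:236,u].mean(1).round().astype(int).tolist())
E
```

```text
time: 26.38
position: [0.6545, 0.0893, 0.2697]
eef_rot: [3.14, -0.001, 0.658]
force: [0.5, -0.1, -0.1]
gripper_width: 0.0128
grasp_force: 49.1
[0.65449818 0.08926656 0.26967219]
bore in tool [-0.6 -2.4 -0. ]
punch_24 0.66 [-135.5   -2.9  266.6]
punch_24 0.55 [  3.6  -2.  221.7]
holder_24 0.71 [-138.2   -1.6  272.6]
holder_24 0.59 [-1.100e+00  2.000e-01  2.688e+02]
0.87 1040 296 320 292 345
0.69 2953 299 337 197 297
0.61 199 321 339 330 344
314 rows 140..235: [160, 161, 160, 161, 165, 160, 165, 160, 163, 162, 159, 160, 160, 162, 158, 162, 164, 166, 157, 160, 165, 163, 164, 167, 163, 168, 154, 68, 67, 67, 71, 65, 64, 55, 61, 154, 152, 156, 153, 150, 152, 161, 118, 110, 115, 140, 169, 163, 160, 160, 158, 155, 149, 155, 153, 159, 171, 91, 70, 73, 83, 82, 80, 77, 77, 77, 171, 37, 29, 36, 40, 43, 46, 36, 38, 42, 46, 45, 39, 44, 39, 43, 44, 41, 44, 46, 44, 28, 23, 68, 113, 48, 26, 36, 31, 31]
317 rows 140..235: [155, 154, 159, 159, 165, 157, 168, 166, 159, 162, 159, 162, 157, 158, 160, 157, 159, 162, 161, 160, 161, 159, 160, 161, 163, 176, 136, 63, 67, 75, 62, 63, 60, 48, 97, 167, 166, 161, 164, 162, 158, 167, 128, 108, 110, 104, 173, 169, 163, 162, 160, 163, 163, 153, 158, 161, 114, 67, 73, 74, 78, 78, 81, 79, 80, 141, 81, 35, 37, 45, 37, 42, 46, 49, 42, 44, 42, 41, 44, 38, 44, 45, 46, 40, 39, 40, 38, 43, 43, 104, 56, 23, 30, 32, 31, 36]
320 rows 140..235: [148, 152, 150, 156, 156, 161, 161, 164, 161, 162, 162, 158, 163, 156, 159, 157, 156, 157, 161, 164, 162, 159, 159, 164, 163, 171, 101, 65, 66, 65, 59, 58, 55, 55, 139, 176, 168, 168, 168, 172, 167, 171, 169, 113, 118, 116, 74, 97, 173, 173, 135, 165, 163, 155, 155, 159, 154, 91, 77, 79, 81, 78, 83, 90, 80, 80, 219, 56, 32, 48, 44, 47, 46, 38, 49, 43, 43, 45, 42, 44, 49, 49, 42, 47, 45, 53, 45, 29, 36, 82, 189, 52, 24, 31, 32, 37]
```

Run:
```python
from h import *
s=robot.sense(); p,q=wrist(); R=Ro.from_euler("xyz",s["eef_rot"]).as_matrix(); b=s["position"][2]-.2245
T=lambda v,z: np.round((R.T@(back(q,(317,v),z)-s["position"]))[0]*1000,1)
ex=R[:,0]; h=np.array([.6525,.0908,0])
for n,r,z in(("block far",.025,.028),("mouth far",.020,.028),("bore far top",.0165,.0245),("bore far floor",.0165,0)): print(n,proj(q,h+ex*r+[0,0,z]).round(1))
print("mouth",T(182,.028)-20,"cutter front",T(196.5,b)-12,"rim",T(205.5,b+.022)-12,"shank",T(229.5,b+.044)-7)
g=p["pixels"].astype(int)
for r in(200,203,210): 
    print(r,[tuple(c) for c in [g[r,u] for u in (296,)]],"cols 285..350",g[r,285:351].mean(1).round().astype(int).tolist())
e=np.array([proj(q,h+R[:,1]*k*.001+[0,0,.028]) for k in(-25,-20,-16.5,16.5,20,25)]); print(e.round(1))
```

```text
block far [314.6 175.2]
mouth far [314.7 182. ]
bore far top [314.7 185.4]
bore far floor [315.  177.5]
mouth -2.6000000000000014 cutter front 0.3000000000000007 rim 1.5999999999999996 shank 0.7000000000000002
200 [(np.int64(102), np.int64(73), np.int64(44))] cols 285..350 [60, 64, 74, 75, 70, 71, 65, 70, 69, 66, 66, 73, 74, 73, 72, 67, 70, 71, 69, 74, 70, 81, 66, 48, 26, 11, 4, 0, 56, 76, 75, 77, 80, 81, 79, 81, 87, 88, 89, 92, 92, 93, 93, 92, 73, 72, 80, 75, 73, 72, 70, 93, 109, 112, 76, 127, 167, 156, 149, 146, 148, 151, 154, 113, 24, 25]
203 [(np.int64(91), np.int64(67), np.int64(42))] cols 285..350 [65, 67, 65, 69, 71, 69, 67, 65, 65, 63, 59, 67, 73, 70, 75, 78, 76, 72, 71, 31, 5, 2, 4, 9, 2, 11, 5, 8, 60, 82, 76, 83, 85, 86, 87, 91, 85, 88, 85, 85, 88, 97, 88, 93, 90, 97, 88, 72, 71, 62, 52, 76, 103, 112, 80, 80, 138, 166, 148, 152, 147, 144, 152, 120, 49, 18]
210 [(np.int64(81), np.int64(59), np.int64(40))] cols 285..350 [66, 64, 62, 69, 64, 67, 66, 61, 59, 57, 57, 60, 58, 54, 66, 66, 76, 72, 70, 71, 97, 68, 27, 36, 33, 29, 32, 36, 33, 41, 38, 45, 41, 43, 48, 51, 44, 50, 48, 49, 46, 50, 38, 48, 145, 145, 90, 101, 107, 99, 70, 62, 97, 107, 109, 81, 93, 143, 159, 155, 150, 152, 107, 54, 34, 14]
[[280.9 208.1]
 [287.7 208.1]
 [292.4 208.1]
 [337.1 208.1]
 [341.8 208.1]
 [348.5 208.1]]
```

Bore centre relative to the punch is about (-3, -2) mm in tool axes. I'll correct that and lower.

```bash
python3 -m pendant '[[0,-0.003,-0.002,0,0],[0,-0.003,-0.002,0,0],[0,-0.003,-0.002,0.012,0],[0,-0.003,-0.002,0.024,0],[0,-0.003,-0.002,0.034,0],[0,-0.003,-0.002,0.042,0],[0,-0.003,-0.002,0.042,0]]'
```

```text
time: 27.5
position: [0.6502, 0.0906, 0.226]
eef_rot: [-3.141, 0.001, 0.66]
force: [-1.0, 0.9, -1.0]
gripper_width: 0.0126
grasp_force: 49.2
```

```bash
python3 -m pendant '[[0,0,0,0.001,0],[0.02,0,0,0.001,0],[0.05,0,0,0.001,0],[0.05,0,0,0.001,0],[0.05,0,0,0.001,0],[0.05,0,0,-0.05,0],[0.05,0,0,-0.11,0],[0.05,-0.08,0,-0.17,0],[0.05,-0.08,0,-0.2,0],[0.05,-0.08,0,-0.2,0],[0.05,-0.08,0,-0.2,0],[0.05,-0.08,0,-0.2,0]]'
python3 - <<'E'
from h import *
H={60:(.4765,-.049),48:(.545,.003),36:(.602,.0525),24:(.6525,.0908)}
for c in("wrist","top","scene"):
    if c=="wrist": p,q=wrist()
    else: p=q=viewer.read_camera(c)
    P=[np.array(m["at"]) for m in pinpoint("punch_24",p)]
    for d,h in H.items():
        if not P: continue
        k=min(P,key=lambda a:np.hypot(*(a[:2]-h))); print(c,d,np.round(k,4),"off mm",np.round((k[:2]-h)*1000,1))
    # axis lean check: mask of each punch vs. predicted upright silhouette
    for m in masks_of("punch_24",p):
        ys,xs=np.where(m["mask"])
        for d,h in H.items():
            D={60:112,48:104,36:96,24:88}[d]
            a=proj(q,np.array([*h,.05])); t=proj(q,np.array([*h,D/1000]))
            if m["mask"][int(np.clip(a[1],0,399)),int(np.clip(a[0],0,639))]: print("   mask covers",d,"centroid",xs.mean().round(1),ys.mean().round(1),"exp mid",a.round(1),"top",t.round(1),"xs",xs.min(),xs.max(),"ys",ys.min(),ys.max())
E
```

```text
time: 29.0
position: [0.587, 0.0421, 0.4252]
eef_rot: [-3.14, 0.002, 0.661]
force: [-0.2, 0.1, 0.0]
gripper_width: 0.0499
grasp_force: 0.0
wrist 60 [ 4.851e-01 -5.270e-02 -4.000e-04] off mm [ 8.6 -3.7]
wrist 48 [0.6013 0.0525 0.0012] off mm [56.3 49.5]
wrist 36 [0.6013 0.0525 0.0012] off mm [-0.7  0. ]
wrist 24 [0.6536 0.0939 0.0038] off mm [1.1 3.1]
   mask covers 36 centroid 316.6 146.3 exp mid [319.  151.1] top [319.1 158.5] xs 303 331 ys 131 164
   mask covers 60 centroid 321.0 271.5 exp mid [321.2 275.9] top [321.7 307.1] xs 300 342 ys 243 312
   mask covers 48 centroid 319.9 209.0 exp mid [322.3 213.4] top [322.9 231.9] xs 302 338 ys 187 238
   mask covers 24 centroid 318.6 93.0 exp mid [319.8  92.2] top [319.9  91.2] xs 309 328 ys 83 103
top 60 [ 0.4817 -0.1776 -0.0035] off mm [   5.2 -128.6]
top 48 [ 0.4817 -0.1776 -0.0035] off mm [ -63.3 -180.6]
top 36 [ 0.4817 -0.1776 -0.0035] off mm [-120.3 -230.1]
top 24 [ 0.4817 -0.1776 -0.0035] off mm [-170.8 -268.4]
scene 60 [ 0.4782 -0.0508 -0.0055] off mm [ 1.7 -1.8]
scene 48 [0.5474 0.0062 0.0009] off mm [2.4 3.2]
scene 36 [ 6.039e-01  5.380e-02 -4.000e-04] off mm [1.9 1.3]
scene 24 [0.6527 0.0923 0.0014] off mm [0.2 1.5]
   mask covers 48 centroid 317.1 207.4 exp mid [317.8 204.3] top [317.6 189.4] xs 308 326 ys 189 220
   mask covers 24 centroid 264.8 193.9 exp mid [265.  193.1] top [263.3 182.7] xs 261 270 ys 182 203
   mask covers 36 centroid 287.2 200.3 exp mid [288.4 198.8] top [287.2 186.2] xs 281 295 ys 185 211
   mask covers 60 centroid 350.9 215.0 exp mid [351.6 212.5] top [353.4 195.4] xs 339 362 ys 194 229
```

All four punches stand upright and seated: positions are within a few mm of the bore centres, and their top heights match the scene picture. The arm is clear, so I'm handing in.

```bash
python3 -c "
from plant import workorder; print(workorder.close_job())"
```

```text
the job is handed in; nothing more can be done
None
```

I handed the job in at about 29 s: all four punches stand upright in their own holders by the final camera check, and the arm never touched the dye bottle or the tin, but the hand-in printed no verdict.

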